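Seat the bead canister on the polisher's tilted deck and switch it on

TASK

Set the bead canister on the polisher: seat it fully home on the two pegs of the sloping deck, foot flush with the deck, and let go of it. Then flip the polisher's toggle lever all the way over, away from the robot, to start it. Leave the other things on the bench as they are.

Things in the scene. Friction and masses are not known exactly. Their poses are not given: they have to be found in the camera images.
- canister_mid (a point): Loose bead canister, upright on the bench, 131 mm tall, about 0.35 kg: dark square steel foot 90 x 90 mm, 26 mm high; grey round drum 84 mm across up to 83 mm; steel lid 88 mm across from 83 to 95 mm; black grip bar on top. This point: on its axis, half-way up, 65.5 mm above the underside. z points up the canister, y along the grip bar.
- canister_grip (a point): Middle of the canister's black upright grip bar, on its axis, 113 mm above the underside. The bar is 12 mm thick (x), 56 mm long (y) and 36 mm tall, from the lid at 95 mm to the top at 131 mm. Same axes as canister_mid.
- canister_foot (a point): Centre of the canister's underside. Two round sockets open here, 15 mm in diameter and 26 mm deep, 28 mm either side of this point on the y axis (under the line of the grip bar). The canister fits the pegs either way round (half a turn about z). Same axes as canister_mid.
- deck: Sloping square aluminium deck, 110 x 110 mm, of the fixed polisher base (grey plinth 200 x 150 mm, 40 mm high). Inclined 30 degrees, facing up and to the robot's side. Origin: centre of its upper surface, 85 mm above the bench. z is its outward normal, x points up the slope, y is level. Seated, the canister's foot lies flat on it, canister axes along the deck's or half a turn about z.
- pegs (a point): Point midway between the tips of the deck's two steel pegs, 20 mm above the deck along its z. The pegs stand along the deck's z, 28 mm either side of this point on its y axis; each is 12 mm in diameter and 20 mm tall, the upper 10 mm tapering to 5 mm at the tip. Axes as the deck's.
- switch (a joint): The polisher's toggle lever, on a 70 x 50 x 25 mm block on the low wing of the base, at the deck's -y side. Angle in rad: 0 = leaning 0.5 rad to the robot's side (off); 1.0 = fully over, leaning 0.5 rad away (on). Light friction, about 1 N at the ball; it stays where it is left. It starts at 0 to 0.2.
- switch_tip (a point): Centre of the black ball, 26 mm in diameter, at the top of the toggle lever, 60 mm from the hinge along a 10 mm thick steel rod. Over the full swing the ball goes from 29 mm on the robot's side of the hinge to 29 mm beyond it, horizontally.
- switch_hinge (a point): Point on the toggle lever's hinge axis under the ball's path, 62 mm above the bench. The hinge axis is this frame's y, level and parallel to the deck's y; z is up; x is the horizontal direction in which the lever is pushed to switch on. It is 125 mm to the -y side of the deck's centre and 10 mm to the robot's side of it.
- vise: Bystander: fly-tying vise on an aluminium plate 110 x 140 x 12 mm, about 165 mm tall. Origin: centre of its underside.
- spool: Bystander: wooden thread spool standing upright, 42 mm in diameter, 50 mm tall. Origin: centre of its underside.
- jar: Bystander: small amber jar with a black cap, 48 mm in diameter, 65 mm tall. Origin: centre of its underside.
- dish: Bystander: white bead dish, 90 mm in diameter, 30 mm tall. Origin: centre of its underside.

How it is judged:
By the outcome, as a careful person would: the job done as asked, in the order asked, and still so for the second after the job is handed in, with the robot touching nothing.
It also fails if it takes over 56 s, if anything falls off the work surface, if the arm or the gripper's body presses on something with over 40 N, if the wrist force passes 120 N, or if a joint passes its speed limit or range.

ROBOT

A 6-joint arm with a two-finger parallel gripper is mounted at the origin on the work surface. World frame = base frame: x ahead of the robot, y to its left, z up, the work surface at z = 0. Lengths are in m, angles in rad, forces in N, time in s.
With the tool pointing down it reaches from about 0.35 to 0.775 m from the base axis. Payload 7.3 kg.
Tool frame: the origin (TCP) lies between the finger pads; the fingertips stand 8 mm ahead of it and the grasp point (between the pads) lies 11 mm behind it (robot.nose_length is the distance from the TCP to the fingertips, in m); z points along the fingers, y is the line along which they close (so a half turn about z gives the same grasp; the last joint's range is limited). The gripper opens to 92 mm and grips with 3 to 60 N. Pads are 19 mm wide; open, the fingers measure 130 mm over their backs; the gripper's body (75 mm by 190 mm) begins 47 mm behind the grasp point.
Start: joints at [-1.261, 0.342, 1.524, -0, 1.275, -0.146], TCP at [0.231, -0.471, 0.235] pointing down, gripper open.
Joint ranges: [-2.53, 2.53], [-0.77, 2.02], [0.04, 2.7], [-1, 4.14], [0.28, 2.66], [-3.11, 3.11]. Speed limits (rad/s): [2.57, 2.57, 3.14, 3.14, 3.14, 3.14].

INTERFACE

Orientations are given as [roll, pitch, yaw] about the fixed x, y, z axes, in that order (R = Rz(yaw) Ry(pitch) Rx(roll)).
In Python, from cell import robot gives the robot as it stands. The module is installed in compiled form; this text tells all that it offers.
- The arm moves only by the shell command python3 -m jog 'ROWS' [FORCE]. ROWS is JSON, a list that holds one entry, the list of rows, each a list of 5 numbers: the gripper's target within -1 to 1 (fully open at 1, half-way at 0, shut at -1), then the shift along the tool's x, y, z in m, then the turn about the tool's z in rad. A call has 1 to 5 rows; each row is the pose to reach, as a shift and turn from the pose commanded when the call began, along the tool's axes at that moment; what a row does not reach only later rows make up. A row lasts 1/12 s, in which the tool goes at most 41.7 mm and 7.16 degrees, less where a joint would pass 70% of its speed; a pose out of reach is approached as far as the arm can. A call with a gripper value outside its range is refused whole. The fingers move at their own pace and stop on an object; FORCE is the grip in N (left out, the last holds). Time passes only in rows, so rows that repeat a pose let the fingers close. It gives the time, the measured TCP pose, the force, the opening and the grip force at its end, in the units of the state.
- robot.observe(): the state, without advancing time (a new reading comes with each control period).
- robot.read_camera(name): name is "scene" or "top" or "wrist"; returns the picture (400x640x3 uint8, red, green, blue); there is no depth.
- robot.camera_model(name): a dict with "camera_matrix" (3x3 intrinsics, pixels), "position" and "attitude" of the camera in the world; the wrist camera has in their place "mount" (4x4, takes a point from camera to tool coordinates, whose origin is the TCP and whose axes are the flange's). Camera axes: x right, y down, z forward; pixel columns grow to the right and rows downward; lengths in m; the calibration is good to about 2 mm. A picture is of the moment at which its call begins: read the wrist's pose just before it. camera_model takes no time and is no camera call.
- robot.hand_in(): hands the job in; it is judged then, once.
The state is a dict: "time": time; "qpos": joint angles; "qvel": joint speeds; "joint_efforts": joint torques, N m; "tool_pos": TCP position; "tool_rot": TCP orientation; "contact_force": force on the tool from outside, world axes, zero at the start; "torque": the same for the moment, N m; "opening": finger opening in m; "grip_force": force on a finger pad.
Only numpy, scipy, OpenCV 4.12 (cv2) and the standard library are available. Lean on these libraries where they do the work, as an engineer would, in place of code of your own. Each camera call takes 0.05 s, during which the arm holds its last target. There are 200 camera calls.

## Working session

There is one attempt and no reset: what is moved stays moved. The work goes in short steps, Python scripts to look and compute and a shell command to move; the robot and the scene stay as the last step left them, time stands still between calls to the robot, and variables do not carry over. Pictures are saved under pics/ and viewed, at most 10 in all, crops included, and the job is handed in when it is done.

```bash
mkdir -p pics; python3 - <<'E'
from cell import robot
import cv2,numpy as np
s=robot.observe();print({k:np.round(v,3) for k,v in s.items()},robot.nose_length)
for n in("scene","top"):
    cv2.imwrite(f"pics/{n}0.png",robot.read_camera(n)[:,:,::-1]);print(n,robot.camera_model(n))
print(robot.camera_model("wrist"))
E
```

```text
{'time': np.float64(0.0), 'qpos': array([-1.261,  0.343,  1.525, -0.   ,  1.275, -0.146]), 'qvel': array([ 0.001,  0.001, -0.   ,  0.   ,  0.002, -0.   ]), 'joint_efforts': array([ -0.   , -43.124, -24.422,   0.072,   0.056,  -0.   ]), 'tool_pos': array([ 0.231, -0.471,  0.234]), 'tool_rot': array([-3.14 , -0.   ,  0.456]), 'contact_force': array([ 0.211, -0.578, -0.289]), 'torque': array([-0.002, -0.02 , -0.013]), 'grip_force': np.float64(0.0), 'opening': np.float64(0.092)} 0.008
scene {'camera_matrix': array([[401.11784155,   0.        , 321.88037651],
       [  0.        , 401.11784155, 203.01545758],
       [  0.        ,   0.        ,   1.        ]]), 'position': array([1.12307942, 0.73422538, 0.77832813]), 'attitude': array([-2.22856271,  0.01313498,  2.5326908 ])}
top {'camera_matrix': array([[377.9255751 ,   0.        , 325.02058497],
       [  0.        , 377.9255751 , 202.03985657],
       [  0.        ,   0.        ,   1.        ]]), 'position': array([ 0.48944683, -0.01513742,  1.04459897]), 'attitude': array([-3.00065881, -0.02788909, -1.57541528])}
{'camera_matrix': array([[291.02720855,   0.        , 313.05233891],
       [  0.        , 291.02720855, 198.91954039],
       [  0.        ,   0.        ,   1.        ]]), 'mount': array([[-1.88315691e-03, -9.56511656e-01, -2.91688026e-01,
         7.98870205e-02],
       [ 9.99998225e-01, -1.81731238e-03, -4.96671353e-04,
        -9.75989224e-06],
       [-5.50163237e-05, -2.91688444e-01,  9.56513381e-01,
        -1.50154591e-01],
       [ 0.00000000e+00,  0.00000000e+00,  0.00000000e+00,
         1.00000000e+00]])}
```

View pics/scene0.png

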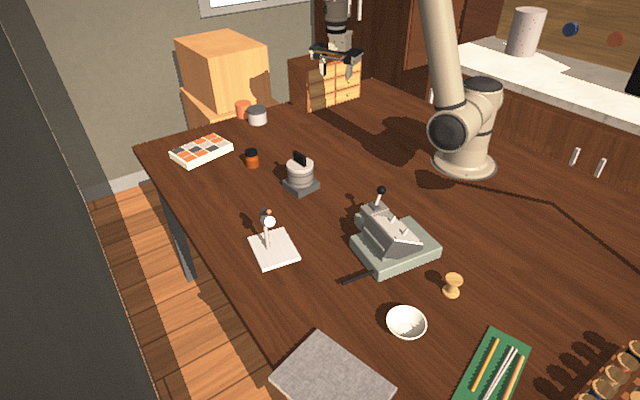

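View pics/top0.png

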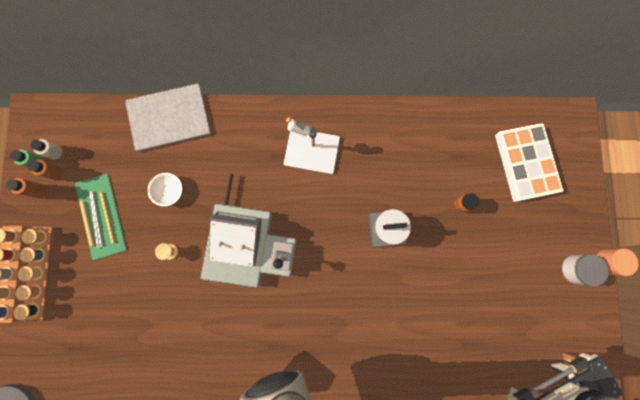

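The scene view shows the canister at about (300,178) and the polisher at (395,245), with its lever at (380,190). In the top view, the canister is at (390,227), the deck at (233,240), the lever ball at (278,263), the vise at (312,150) and the jar at (467,202). I'll zoom in on the canister and polisher.

```bash
python3 - <<'E'
import cv2
a=cv2.imread("pics/top0.png")[195:295,195:425];cv2.imwrite("pics/topc.png",cv2.resize(a,None,fx=3.4,fy=3.4,interpolation=cv2.INTER_CUBIC))
E
```

```text
(no output)
```

View pics/topc.png

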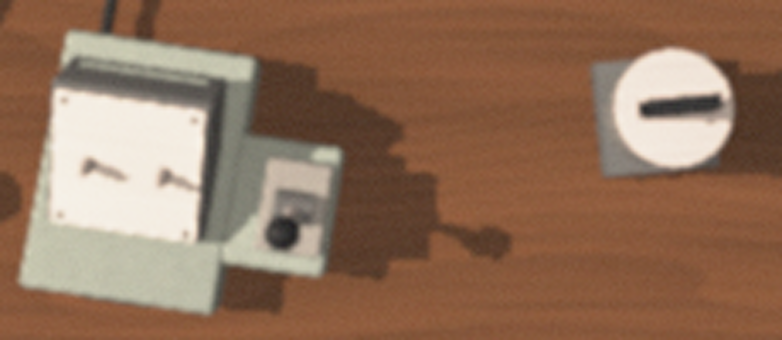

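The crop shows deck corners at about (55,88), (210,103), (197,242) and (48,220). The ball is at (282,231), the lid centre at (673,107), and the bar runs from (640,108) to (722,103).

```bash
cat >h.py <<'E'
import numpy as np,cv2
from cell import robot
from scipy.spatial.transform import Rotation as R
def cam(n,st=None):
    m=robot.camera_model(n);K=m["camera_matrix"]
    if "mount" in m:
        T=np.eye(4);T[:3,:3]=R.from_euler("xyz",st["tool_rot"]).as_matrix();T[:3,3]=st["tool_pos"];T=T@m["mount"]
        return K,T[:3,:3],T[:3,3]
    return K,R.from_euler("xyz",m["attitude"]).as_matrix(),m["position"]
def ray(c,uv,z):
    K,A,p=c;uv=np.atleast_2d(uv).astype(float)
    d=np.c_[uv,np.ones(len(uv))]@np.linalg.inv(K).T@A.T
    return p+d*((z-p[2])/d[:,2])[:,None]
def proj(c,X):
    K,A,p=c;q=(np.atleast_2d(X)-p)@A@K.T;return q[:,:2]/q[:,2:]
E
python3 - <<'E'
from h import *
np.set_printoptions(precision=4,suppress=True)
c=cam("top");im=cv2.imread("pics/top0.png");hsv=cv2.cvtColor(im,cv2.COLOR_BGR2HSV)
f=lambda u,v:(195+(u+.5)/3.4-.5,195+(v+.5)/3.4-.5)
w=((hsv[...,2]>190)&(hsv[...,1]<60)).astype(np.uint8)
def big(x0,x1,y0,y1,m):
    k=np.zeros_like(m);k[y0:y1,x0:x1]=m[y0:y1,x0:x1]
    return max(cv2.findContours(k,cv2.RETR_EXTERNAL,cv2.CHAIN_APPROX_NONE)[0],key=cv2.contourArea)
d=big(200,262,205,275,w);print("deck quad",cv2.boxPoints(cv2.minAreaRect(d)),cv2.contourArea(d))
l=big(365,425,200,255,w);e=cv2.fitEllipse(l);print("lid",e,ray(c,e[0],.095))
t=ray(c,[f(55,88),f(210,103)],.1125);b=ray(c,[f(197,242),f(48,220)],.0575)
print("deck",t,b,"mid",(t.sum(0)+b.sum(0))/4)
for a,bb in((t[0],t[1]),(b[1],b[0]),(b[1],t[0]),(b[0],t[1])):
    v=bb-a;print(np.linalg.norm(v),np.degrees(np.arctan2(v[1],v[0])))
print("ball",ray(c,[f(282,231)],.115))
k=big(375,415,215,240,(hsv[...,2]<70).astype(np.uint8));r=cv2.minAreaRect(k);print("bar px",r)
g=ray(c,[f(640,108),f(722,103)],.131);print("bar",g,g.mean(0),np.linalg.norm(g[1]-g[0]),np.degrees(np.arctan2(*(g[0]-g[1])[[1,0]])))
E
```

```text
deck quad [[202. 221.]
 [258. 221.]
 [258. 274.]
 [202. 274.]] 2267.5
lid ((392.1087951660156, 226.36611938476562), (31.69268798828125, 33.915225982666016), 169.4619598388672) [[ 0.5619 -0.2117  0.095 ]]
deck [[0.576  0.2388 0.1125]
 [0.5649 0.1272 0.1125]] [[0.4644 0.1432 0.0575]
 [0.4813 0.2553 0.0575]] mid [0.5216 0.1911 0.085 ]
0.11213316763676376 -95.68445106619065
0.11335480218719766 -98.5999940819094
0.11070356704726489 -9.875626420978968
0.11566972387457261 -9.034707257020626
ball [[0.4732 0.0739 0.115 ]]
bar px ((394.5287170410156, 225.81558227539062), (2.6255362033843994, 21.18536376953125), 84.80557250976562)
bar [[ 0.5591 -0.1817  0.131 ]
 [ 0.5625 -0.2408  0.131 ]] [ 0.5608 -0.2112  0.131 ] 0.059231986697208514 93.32892967642294
```

```bash
python3 -m jog '[[[1,0.04,-0.009,0,0],[1,0.08,-0.018,0,0],[1,0.12,-0.026,0,0],[1,0.16,-0.035,0,0],[1,0.2,-0.044,0,0]]]' >/dev/null
python3 -m jog '[[[1,0.04,-0.009,0,0],[1,0.08,-0.018,0,0],[1,0.12,-0.026,0,0],[1,0.16,-0.035,0,0],[1,0.2,-0.044,0,0]]]' >/dev/null
python3 -m jog '[[[1,0.01,0,0,0.1],[1,0.01,0,0,0.2],[1,0.01,0,0,0.3],[1,0.01,0,0,0.398],[1,0.01,0,0,0.398]]]'
python3 - <<'E'
from h import *
robot.read_camera("wrist");robot.read_camera("wrist")
s=robot.observe();im=robot.read_camera("wrist")[:,:,::-1];cv2.imwrite("pics/w1.png",im)
print(s["time"],s["tool_pos"],s["tool_rot"],s["qpos"]);np.save("w1.npy",np.r_[s["tool_pos"],s["tool_rot"]])
E
```

```text
time: 1.35
tool_pos: [0.5605, -0.2116, 0.2341]
tool_rot: [-3.141, 0.001, 0.055]
contact_force: [-0.0, -0.7, 0.0]
opening: 0.092
grip_force: 0.0
1.45 [ 0.56038098 -0.21184997  0.23435722] [-3.14127004e+00  6.19158836e-04  6.09003523e-02] [-4.89288566e-01  4.80168814e-01  1.30840810e+00 -4.98911252e-05
  1.35371220e+00  1.02061827e+00]
```

View pics/w1.png

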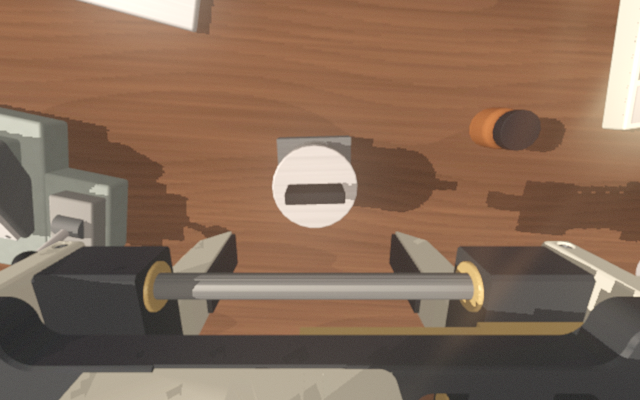

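The wrist view shows the lid centred at about (315,186) and the bar level across (285–345, 183–205), so the tool is aligned with it. The jar at (515,128) and the polisher are both clear.

```bash
python3 - <<'E'
from h import *
v=np.load("w1.npy");s=dict(tool_pos=v[:3],tool_rot=v[3:]);c=cam("wrist",s)
im=cv2.imread("pics/w1.png");h=cv2.cvtColor(im,cv2.COLOR_BGR2HSV)
m=np.zeros(h.shape[:2],np.uint8);w=(h[...,2]>150)&(h[...,1]<70);m[135:235,260:370]=w[135:235,260:370]
k=max(cv2.findContours(m,cv2.RETR_EXTERNAL,cv2.CHAIN_APPROX_NONE)[0],key=cv2.contourArea)
e=cv2.fitEllipse(cv2.convexHull(k));p=ray(c,e[0],.095);print(e,p)
m[:]=0;m[165:220,275:355]=(h[...,2]<90)[165:220,275:355]
k=max(cv2.findContours(m,cv2.RETR_EXTERNAL,cv2.CHAIN_APPROX_NONE)[0],key=cv2.contourArea);print(cv2.minAreaRect(k),cv2.boundingRect(k))
x,y,w_,hh=cv2.boundingRect(k)
print(ray(c,[[x,y+hh/2],[x+w_,y+hh/2]],.131))
for z,pt in((.131,.006),(.131,-.006),(.095,.006)): print(proj(c,p[0]*[1,1,0]+[pt,0,z]))
E
```

```text
((314.1445617675781, 178.11402893066406), (89.94342803955078, 99.9763412475586), 177.91416931152344) [[ 0.57398383 -0.2116432   0.095     ]]
((338.3254699707031, 186.51416015625), (10.781272888183594, 4.27365779876709), 29.05460548400879) (333, 185, 10, 7)
[[ 0.5736548  -0.22855537  0.131     ]
 [ 0.57418651 -0.23754767  0.131     ]]
[[314.68612107 180.58328457]]
[[313.88275901 193.47847243]]
[[314.5008336  172.32896621]]
```

```bash
python3 - <<'E'
from h import *
v=np.load("w1.npy");s=dict(tool_pos=v[:3],tool_rot=v[3:]);c=cam("wrist",s)
im=cv2.imread("pics/w1.png");print(im[176:212:2,315].max(1),im[140:236:3,315-12].max(1))
p=ray(c,(315,186.5),.095);print(p)
print(ray(c,[(286,195),(345,195)],.131))
for z,pt in((.131,.006),(.131,-.006),(.095,.006),(.095,-.006)): print(proj(c,p[0]*[1,1,0]+[pt,0,z]))
E
```

```text
[241 240 239 240 125  95  93  96 100 101 104 100 103  97 187 241 239 236] [159 156 181 241 242 242 235 240 239 240 237 243 241 240 239  97  96  96
 103 102 101 102 241 238 238 242 238 236 239 160 160 155]
[[ 0.56524167 -0.21304917  0.095     ]]
[[ 0.56505887 -0.18648449  0.131     ]
 [ 0.56821756 -0.23990103  0.131     ]]
[[315.65410471 190.10039275]]
[[314.84577996 202.74561293]]
[[315.35822515 180.81449903]]
[[314.64594785 192.11927002]]
```

```bash
python3 -m jog '[[[1,0.0025,0.001,0.04,0],[1,0.0025,0.001,0.08,0],[1,0.0025,0.001,0.11,0],[1,0.0025,0.001,0.124,0],[1,0.0025,0.001,0.124,0]]]'
python3 -m jog '[[[-1,0,0,0,0],[-1,0,0,0,0],[-1,0,0,0,0],[-1,0,0,0,0],[-1,0,0,0,0]]]' 8
python3 -m jog '[[[-1,0,0,0,0],[-1,0,0,0,0]]]'
```

```text
time: 1.92
tool_pos: [0.5608, -0.2118, 0.1066]
tool_rot: [-3.137, 0.007, 0.06]
contact_force: [-0.9, 0.1, -0.3]
opening: 0.0919
grip_force: 0.0
time: 2.33
tool_pos: [0.5636, -0.2131, 0.112]
tool_rot: [3.14, -0.002, 0.058]
contact_force: [-0.6, 0.2, -0.9]
opening: 0.0631
grip_force: 0.0
time: 2.5
tool_pos: [0.5634, -0.213, 0.1115]
tool_rot: [3.141, -0.001, 0.058]
contact_force: [0.1, -0.5, 4.2]
opening: 0.056
grip_force: 8.0
```

```bash
python3 -m jog '[[[-1,-0.013,0,-0.003,0],[-1,-0.0265,0,-0.0055,0],[-1,-0.04,0,-0.007,0],[-1,-0.0535,0,-0.0065,0],[-1,-0.068,0,-0.005,0]]]' 6
python3 -m jog '[[[-1,0,0,0,0],[-1,0,0,0,0]]]'
python3 - <<'E'
from h import *
s=robot.observe();np.save("w2.npy",np.r_[s["tool_pos"],s["tool_rot"]])
a=robot.read_camera("wrist")[:,:,::-1];b=robot.read_camera("scene")[120:220,240:360,::-1]
cv2.imwrite("pics/w2f.png",a)
b=cv2.resize(b,None,fx=4,fy=4);a=a[100:300,200:440]
o=np.zeros((400,800,3),np.uint8);o[:,:480]=b;o[:266,480:]=cv2.resize(a,(320,266));cv2.imwrite("pics/t2.png",o)
E
```

```text
time: 2.92
tool_pos: [0.4944, -0.2165, 0.1154]
tool_rot: [-3.141, 0.0, 0.058]
contact_force: [-0.7, -0.0, -3.2]
opening: 0.0561
grip_force: 6.0
time: 3.08
tool_pos: [0.4947, -0.2166, 0.1155]
tool_rot: [-3.141, 0.001, 0.057]
contact_force: [0.4, -0.7, -3.7]
opening: 0.0561
grip_force: 6.0
```

View pics/t2.png

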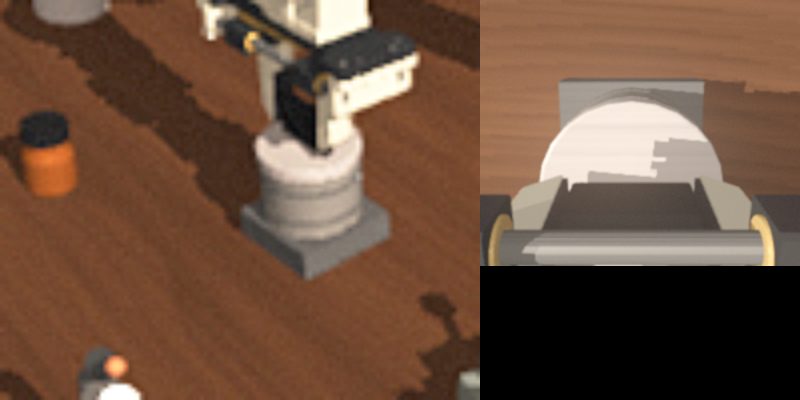

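It hangs upright, so it lifted instead of tilting. I'll tilt it against the front ledge of the plinth. First I'll carry it in front of the deck and measure the deck from close by.

```bash
python3 -m jog '[[[-1,0,0,0,0],[-1,0,0,-0.04,0],[-1,0,0,-0.08,0],[-1,0,0,-0.12,0],[-1,0,0,-0.155,0]]]' 20 >/dev/null
python3 -m jog '[[[-1,-0.006,-0.04,0,0],[-1,-0.012,-0.08,0,0],[-1,-0.018,-0.12,0,0],[-1,-0.024,-0.16,0,0],[-1,-0.03,-0.2,0,0]]]' >/dev/null
python3 -m jog '[[[-1,-0.006,-0.04,0,0.06],[-1,-0.012,-0.08,0,0.12],[-1,-0.018,-0.12,0,0.18],[-1,-0.024,-0.16,0,0.203],[-1,-0.03,-0.2,0,0.203]]]' >/dev/null
python3 -m jog '[[[-1,0,0,0,0],[-1,0,0,0,0],[-1,0,0,0,0]]]'
python3 - <<'E'
from h import *
s=robot.observe();np.save("w3.npy",np.r_[s["tool_pos"],s["tool_rot"]])
a=robot.read_camera("wrist")[:,:,::-1];cv2.imwrite("pics/w3.png",a);print(s["tool_pos"],s["tool_rot"])
c=cam("top");f=lambda u,v:(195+(u+.5)/3.4-.5,195+(v+.5)/3.4-.5)
print("plinth front",ray(c,[f(22,285),f(213,313)],.04),ray(c,[f(66,32),f(257,58)],.04))
E
```

```text
time: 4.68
tool_pos: [0.4124, 0.1795, 0.2707]
tool_rot: [3.141, -0.0, -0.143]
contact_force: [-0.2, -0.4, -2.9]
opening: 0.056
grip_force: 20.0
[0.41235466 0.17945417 0.27069368] [ 3.14111544e+00 -4.02901144e-04 -1.43436011e-01]
plinth front [[0.43235212 0.27785384 0.04      ]
 [0.41049814 0.13271396 0.04      ]] [[0.62666615 0.251682   0.04      ]
 [0.60597446 0.10237696 0.04      ]]
```

View pics/w3.png

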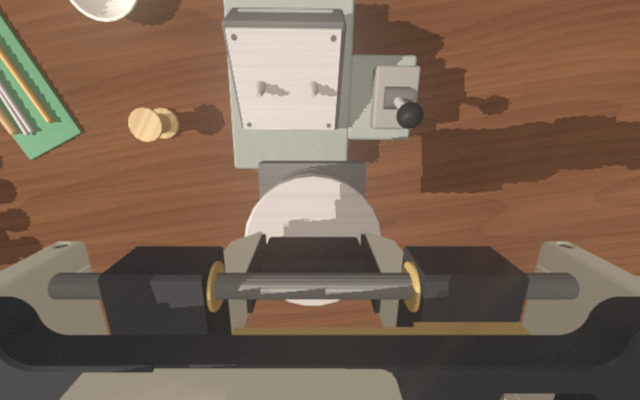

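The wrist view shows the deck at about (227–344, 25–131), the peg stubs near (262,88) and (315,88), the ball at (409,115) and the plinth's front edge at row ~165. I'll zoom in for accuracy.

```bash
python3 - <<'E'
import cv2
a=cv2.imread("pics/w3.png")[0:170,220:430];cv2.imwrite("pics/w3c.png",cv2.resize(a,None,fx=3.5,fy=3.5,interpolation=cv2.INTER_CUBIC))
E
```

```text
(no output)
```

View pics/w3c.png

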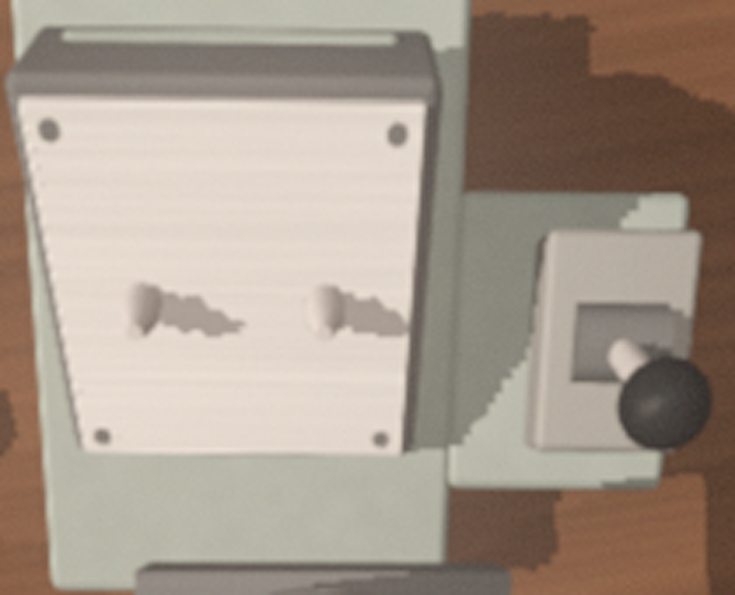

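The deck corners in the crop are (18,97), (428,100), (404,454) and (82,451). The peg tips are near (136,328) and (322,328), and the ball is at (664,403).

```bash
python3 - <<'E'
from h import *
from scipy.optimize import least_squares
np.set_printoptions(precision=4,suppress=True)
v=np.load("w3.npy");s=dict(tool_pos=v[:3],tool_rot=v[3:]);w=cam("wrist",s);t=cam("top")
f=lambda a:(np.array(a)+.5)/3.5-.5+[220,0]
g=lambda a:(np.array(a)+.5)/3.4-.5+195
cw=f([(18,97),(428,100),(404,454),(82,451)]);ct=g([(55,88),(210,103),(197,242),(48,220)])
L=np.array([[55,55,0],[55,-55,0],[-55,-55,0],[-55,55,0]])/1e3
def X(p,l):return R.from_euler("xyz",[0,-np.pi/6,p[2]]).apply(l)+[p[0],p[1],.085]
for n,cs in(("wrist",[(w,cw)]),("top",[(t,ct)]),("both",[(w,cw),(t,ct)])):
    r=least_squares(lambda p:np.concatenate([(proj(c,X(p,L))-o).ravel() for c,o in cs]),[.52,.19,-.14])
    print(n,r.x,np.abs(r.fun).max().round(2))
    pt=X(r.x,np.array([[0,28,20],[0,-28,20]])/1e3);print(" tips px in crop",(proj(w,pt)-[220,0])*3.5)
x=ray(w,f([(664,403)]),.115);print("ball",x,ray(t,g([(282,231)]),.115))
print("plinth front",ray(w,f([(52,585)]),.04), "foot far edge", ray(w,f([(140,568),(508,572)]),.27+.011-.1225+.026))
E
```

```text
wrist [ 0.5215  0.1928 -0.1547] 0.92
 tips px in crop [[133.651  327.0632]
 [323.8642 328.9639]]
top [ 0.5217  0.1911 -0.1415] 1.55
 tips px in crop [[139.6024 326.7979]
 [329.8347 326.0266]]
both [ 0.5215  0.1925 -0.1525] 1.9
 tips px in crop [[134.6022 327.035 ]
 [324.8194 328.5016]]
ball [[0.4729 0.0728 0.115 ]] [[0.4732 0.0739 0.115 ]]
plinth front [[0.4356 0.2816 0.04  ]] foot far edge [[0.4577 0.2175 0.1845]
 [0.4443 0.1326 0.1845]]
```

```bash
python3 -m jog '[[[-1,-0.029,-0.03,0,0.011],[-1,-0.029,-0.03,0.04,0.011],[-1,-0.029,-0.03,0.08,0.011],[-1,-0.029,-0.03,0.105,0.011],[-1,-0.029,-0.03,0.105,0.011]]]' 10
python3 -m jog '[[[-1,0,0,0.004,0],[-1,0,0,0.008,0],[-1,0,0,0.012,0],[-1,0,0,0.015,0],[-1,0,0,0.015,0]]]'
```

```text
time: 5.15
tool_pos: [0.3852, 0.2108, 0.1613]
tool_rot: [3.137, 0.009, -0.158]
contact_force: [-1.8, -0.7, -3.9]
opening: 0.056
grip_force: 10.0
time: 5.57
tool_pos: [0.3889, 0.2136, 0.1522]
tool_rot: [-3.139, -0.003, -0.157]
contact_force: [-0.8, 1.1, 0.7]
opening: 0.0561
grip_force: 10.0
```

```bash
python3 -m jog '[[[-1,-0.012,0,0.0055,0],[-1,-0.025,0,0.0125,0],[-1,-0.037,0,0.021,0],[-1,-0.049,0,0.031,0],[-1,-0.049,0,0.031,0]]]' 8
python3 -m jog '[[[-1,0,0,0,0]]]' 40
python3 - <<'E'
from h import *
a=robot.read_camera("wrist")[100:340,160:470,::-1];b=robot.read_camera("scene")[120:300,330:480,::-1]
o=np.zeros((480,800,3),np.uint8);o[:,:400]=cv2.resize(b,(400,480));o[:310,400:]=cv2.resize(a,(400,310));cv2.imwrite("pics/t4.png",o)
E
```

```text
time: 5.98
tool_pos: [0.3374, 0.2205, 0.1194]
tool_rot: [3.141, 0.002, -0.155]
contact_force: [-4.4, 1.2, 1.2]
opening: 0.0558
grip_force: 8.0
time: 6.07
tool_pos: [0.3384, 0.2205, 0.1201]
tool_rot: [3.141, 0.002, -0.156]
contact_force: [-7.2, -0.0, 2.1]
opening: 0.0555
grip_force: 40.0
```

View pics/t4.png

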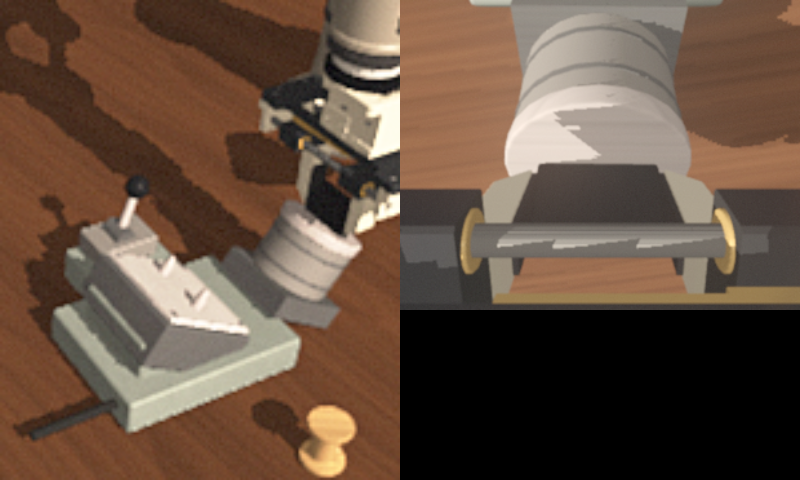

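The canister is now tilted about 28–30°, leaning toward the robot. I'll lift it and carry it to a spot outside the pegs.

```bash
python3 -m jog '[[[-1,-0.002,0,-0.03,0],[-1,0,0,-0.06,0],[-1,0,0,-0.095,0],[-1,0.03,0,-0.1,0],[-1,0.06,0,-0.1,0]]]' 40
python3 -m jog '[[[-1,0.02,0,0,0],[-1,0.044,-0.001,0,0],[-1,0.044,-0.001,0,0],[-1,0.044,-0.001,0,0]]]'
python3 - <<'E'
from h import *
s=robot.observe();np.save("w5.npy",np.r_[s["tool_pos"],s["tool_rot"]]);print(s["tool_pos"],s["tool_rot"])
a0=robot.read_camera("wrist")[:,:,::-1];cv2.imwrite("pics/w5f.png",a0);a=a0[0:250,160:470];b=robot.read_camera("scene")[120:300,330:480,::-1]
o=np.zeros((480,800,3),np.uint8);o[:,:400]=cv2.resize(b,(400,480));o[:323,400:]=cv2.resize(a,(400,323));cv2.imwrite("pics/t5.png",o)
E
```

```text
time: 6.58
tool_pos: [0.4015, 0.2119, 0.2241]
tool_rot: [-3.138, -0.008, -0.155]
contact_force: [1.6, 0.6, -4.3]
opening: 0.0552
grip_force: 40.0
time: 6.92
tool_pos: [0.4439, 0.2049, 0.22]
tool_rot: [-3.141, -0.001, -0.158]
contact_force: [-0.3, -0.4, -2.2]
opening: 0.0556
grip_force: 40.0
[0.4439498  0.20491532 0.2200288 ] [-3.14141767e+00 -9.18710508e-04 -1.57817162e-01]
```

View pics/t5.png

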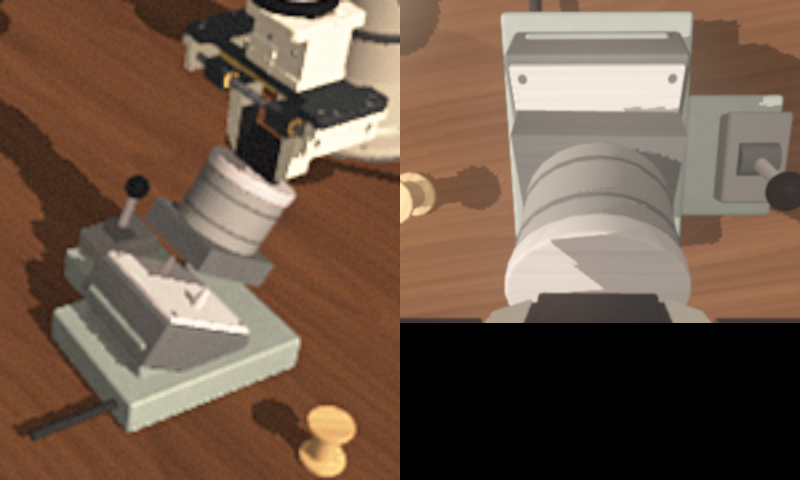

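The tilt has held, with the foot roughly parallel to the deck. I'll estimate the angle from the foot's far edges, at rows ~85 and 104.6 in the full image.

```bash
python3 - <<'E'
from h import *
np.set_printoptions(precision=1,suppress=True)
v=np.load("w5.npy");s=dict(tool_pos=v[:3],tool_rot=v[3:]);w=cam("wrist",s)
g=v[:3]+[0,0,.011]
for a in(24,27,30,33):
    M=R.from_euler("xyz",[0,-np.radians(a),v[5]])
    P=lambda l:proj(w,g+M.apply((np.array(l)-[0,0,122.5])/1e3)).ravel()
    print(a,"low",P([45,45,0]),P([45,-45,0]),"up",P([45,45,26]),P([45,-45,26]))
im=cv2.imread("pics/w5f.png");print(im[70:120,262].max(1));print(im[70:120,300].max(1));print(im[92,236:256].max(1),im[92,372:396].max(1))
E
```

```text
24 low [254.   94.9] [373.4  94.6] up [248.3 109.4] [379.3 109.2]
27 low [252.3  87.6] [375.1  87.4] up [246.5 103.9] [381.1 103.6]
30 low [250.5  80.3] [376.9  80. ] up [244.7  98.3] [383.   98.1]
33 low [248.5  72.9] [378.9  72.7] up [242.7  92.9] [385.   92.6]
[246 248 248 247 246 246 244 243 244 246 247 246 246 247 237 193 138 131
 132 133 135 130 131 132 130 130 132 131 131 131 131 133 134 133 140 148
 148 149 150 150 146 147 148 149 149 150 146 146 147 146]
[247 248 248 245 245 244 243 243 245 244 244 244 245 247 247 215 156 135
 136 138 135 133 136 136 137 134 134 132 134 135 134 135 135 135 140 147
 152 151 151 150 151 158 173 177 178 177 178 179 177 177]
[153 155 156 156 156 155 156 182 209 214 209 198 175 141 130 130 128 129
 130 131] [131 132 131 129 130 129 139 147 146 141 136 144 147 150 151 151 150 149
 149 148 149 147 147 147]
```

```bash
python3 -m jog '[[[-1,0.003,0,0.006,0],[-1,0.006,0,0.012,0],[-1,0.0085,0,0.016,0],[-1,0.011,0,0.0205,0],[-1,0.011,0,0.0205,0]]]' 25
python3 -m jog '[[[-1,0.002,0,0.005,0],[-1,0.003,0,0.01,0],[-1,0.003,0,0.01,0]]]'
```

```text
time: 7.43
tool_pos: [0.453, 0.2036, 0.198]
tool_rot: [3.141, 0.001, -0.156]
contact_force: [0.3, -0.3, -3.4]
opening: 0.0558
grip_force: 25.0
time: 7.68
tool_pos: [0.4563, 0.2031, 0.1883]
tool_rot: [3.141, 0.0, -0.156]
contact_force: [1.0, -0.3, -4.1]
opening: 0.0557
grip_force: 25.0
```

```bash
python3 -m jog '[[[-1,0.001,0,0.003,0],[-1,0.002,0,0.006,0],[-1,0.003,0,0.009,0],[-1,0.003,0,0.009,0]]]' 12
python3 -m jog '[[[-1,0,0,0.002,0],[-1,0.001,0,0.004,0],[-1,0.001,0,0.004,0]]]'
```

```text
time: 8.02
tool_pos: [0.4597, 0.2028, 0.1804]
tool_rot: [-3.141, -0.001, -0.156]
contact_force: [1.2, -0.4, -1.6]
opening: 0.0562
grip_force: 12.0
time: 8.27
tool_pos: [0.4609, 0.2027, 0.1779]
tool_rot: [-3.141, -0.003, -0.156]
contact_force: [-2.0, -0.9, 9.5]
opening: 0.0561
grip_force: 12.0
```

```bash
python3 -m jog '[[[-1,0.001,0,0.002,0],[-1,0.001,0,0.003,0],[-1,0.001,0,0.003,0]]]' 20
python3 - <<'E'
from h import *
b=robot.read_camera("scene")[130:290,340:470,::-1];a=robot.read_camera("wrist")[0:250,160:470,::-1]
o=np.zeros((480,800,3),np.uint8);o[:,:390]=cv2.resize(b,(390,480),interpolation=cv2.INTER_CUBIC);o[:330,390:]=cv2.resize(a,(410,330));cv2.imwrite("pics/t6.png",o)
E
```

```text
time: 8.52
tool_pos: [0.4626, 0.2025, 0.1766]
tool_rot: [-3.14, -0.006, -0.156]
contact_force: [-3.2, -3.9, 21.2]
opening: 0.0559
grip_force: 20.3
```

View pics/t6.png

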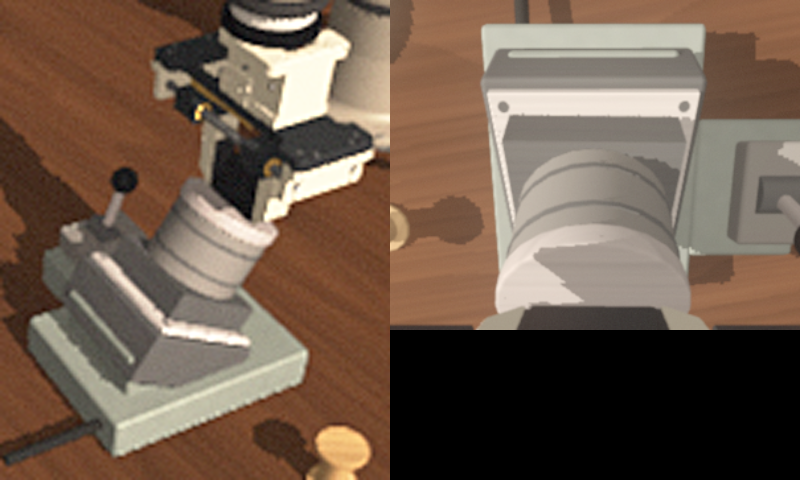

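The canister appears seated: the foot lies flat on the deck and square to it. I'll release, go straight up, and turn to line up with the lever, with the fingers shut.

```bash
python3 -m jog '[[[1,0,0,-0.003,0],[1,0,0,-0.003,0],[1,0,0,-0.003,0],[1,0,0,-0.003,0],[1,0,0,-0.003,0]]]'
python3 -m jog '[[[1,0,0,-0.001,0],[1,0,0,-0.03,0],[1,0,0,-0.06,0],[1,0,0,-0.1,0],[1,0,0,-0.13,0]]]'
python3 -m jog '[[[-1,-0.003,0.025,0,-0.12],[-1,-0.006,0.05,0,-0.24],[-1,-0.009,0.075,0,-0.36],[-1,-0.012,0.1,0,-0.48],[-1,-0.0146,0.1258,0,-0.6]]]'
python3 -m jog '[[[-1,0,0,0,-0.12],[-1,0,0,0,-0.24],[-1,0,0,0,-0.36],[-1,0,0,0,-0.48],[-1,0,0,0,-0.6]]]' >/dev/null
python3 -m jog '[[[-1,0,0,0,-0.12],[-1,0,0,0,-0.24],[-1,0,0,0,-0.36],[-1,0,0,0,-0.371],[-1,0,0,0,-0.371]]]'
python3 - <<'E'
from h import *
s=robot.observe();robot.read_camera("wrist");a=robot.read_camera("wrist")[:,:,::-1];cv2.imwrite("pics/w7.png",a)
b=robot.read_camera("top")[:,:,::-1];cv2.imwrite("pics/top7.png",b);c=cam("top")
print(s["tool_pos"],s["tool_rot"],s["qpos"][5])
M=R.from_euler("xyz",[0,-np.pi/6,-.154]);P=np.array([.5215,.1927,.085])
print("pred lid px seated",proj(c,P+M.apply([0,0,.095])),"up 5mm",proj(c,P+M.apply([0,0,.10])))
h=cv2.cvtColor(b,cv2.COLOR_BGR2HSV);m=np.zeros(h.shape[:2],np.uint8);w=(h[...,2]>190)&(h[...,1]<60);m[225:300,200:270]=w[225:300,200:270]
for k in cv2.findContours(m,cv2.RETR_EXTERNAL,cv2.CHAIN_APPROX_NONE)[0]:
    if cv2.contourArea(k)>80: print(cv2.contourArea(k),cv2.boundingRect(k),cv2.fitEllipse(cv2.convexHull(k)))
E
```

```text
time: 9.03
tool_pos: [0.4608, 0.2025, 0.1757]
tool_rot: [3.141, 0.001, -0.156]
contact_force: [0.1, 0.5, -0.0]
opening: 0.0847
grip_force: 0.0
time: 9.45
tool_pos: [0.4612, 0.2026, 0.3087]
tool_rot: [-3.141, -0.001, -0.156]
contact_force: [1.1, 0.8, 0.3]
opening: 0.0918
grip_force: 0.0
time: 9.87
tool_pos: [0.4265, 0.0797, 0.3061]
tool_rot: [-3.142, 0.0, 0.45]
contact_force: [1.0, -0.7, -1.2]
opening: 0.063
grip_force: 0.0
time: 10.7
tool_pos: [0.4271, 0.0805, 0.3061]
tool_rot: [-3.141, 0.0, 1.412]
contact_force: [-0.6, -0.1, -0.3]
opening: 0.0007
grip_force: 0.0
[0.4270522  0.08054408 0.30609777] [-3.14135267e+00  7.74200001e-05  1.41205812e+00] 0.16846568815695678
pred lid px seated [[219.81690924 262.70433323]] up 5mm [[219.13496242 263.84564089]]
461.0 (201, 241, 38, 27) ((218.81747436523438, 262.1532897949219), (31.695226669311523, 47.39085388183594), 137.87127685546875)
147.5 (210, 225, 46, 9) ((229.33424377441406, 229.5537109375), (11.004530906677246, 56.25938415527344), 91.64846801757812)
```

```bash
python3 -m jog '[[[-1,0,0,0.04,0],[-1,0,0,0.08,0],[-1,0,0,0.12,0],[-1,0,0,0.16,0],[-1,0,0,0.198,0]]]' 
python3 -m jog '[[[-1,0,0,0,0],[-1,0,0.01,0,0],[-1,0,0.02,0,0],[-1,0,0.03,0,0],[-1,0,0.038,0,0]]]'
python3 -m jog '[[[-1,0,0.006,0,0],[-1,0,0.012,0,0],[-1,0,0.018,0,0],[-1,0,0.024,0,0],[-1,0,0.024,0,0]]]'
```

```text
time: 11.27
tool_pos: [0.4268, 0.0805, 0.1066]
tool_rot: [3.141, -0.0, 1.413]
contact_force: [0.4, 0.4, 0.2]
opening: 0.0005
grip_force: 0.0
time: 11.68
tool_pos: [0.4677, 0.0744, 0.1106]
tool_rot: [3.136, -0.001, 1.414]
contact_force: [-0.4, -0.9, 0.3]
opening: 0.0002
grip_force: 0.7
time: 12.1
tool_pos: [0.4891, 0.0707, 0.1081]
tool_rot: [3.142, 0.0, 1.415]
contact_force: [-0.6, -0.7, 1.2]
opening: 0.0008
grip_force: 0.0
```

```bash
for i in 1; do python3 -m jog '[[[-1,0,0.003,0,0],[-1,0,0.005,0,0],[-1,0,0.005,0,0]]]'; python3 -m jog '[[[-1,0,0.002,0,0],[-1,0,0.003,0,0],[-1,0,0.003,0,0]]]'; done
python3 - <<'E'
from h import *
c=cam("top");b=robot.read_camera("top")[:,:,::-1];cv2.imwrite("pics/top8.png",b)
x=np.array([.988,-.153,0]);H=np.array([.4925,.0707,.115]);print(robot.observe()["contact_force"],proj(c,[H+x*.029,H-x*.029]))
E
```

```text
time: 12.35
tool_pos: [0.4899, 0.0706, 0.1079]
tool_rot: [-3.134, 0.001, 1.415]
contact_force: [-12.3, 1.8, 9.6]
opening: 0.0005
grip_force: 6.6
time: 12.6
tool_pos: [0.4901, 0.0705, 0.1078]
tool_rot: [-3.128, 0.001, 1.415]
contact_force: [-20.9, 2.6, 16.0]
opening: 0.0006
grip_force: 11.4
[-20.71335133   3.4139418   16.1084747 ] [[280.99087836 242.69005302]
 [277.03247819 266.52400371]]
```

The lever is against its end stop, where I predicted it. I'll back off, go up and clear, then check.

```bash
python3 -m jog '[[[-1,0,-0.02,0,0],[-1,0,-0.05,0,0],[-1,0,-0.07,0,0],[-1,0,-0.07,-0.04,0],[-1,0,-0.07,-0.08,0]]]' >/dev/null
python3 -m jog '[[[-1,0,-0.02,-0.04,0],[-1,0,-0.04,-0.08,0],[-1,0,-0.04,-0.12,0],[-1,0,-0.04,-0.12,0],[-1,0,-0.04,-0.12,0]]]'
python3 - <<'E'
from h import *
np.set_printoptions(precision=1,suppress=True)
c=cam("top");b=robot.read_camera("top")[:,:,::-1];cv2.imwrite("pics/top9.png",b);sc=robot.read_camera("scene")[:,:,::-1];cv2.imwrite("pics/sc9.png",sc);S=cam("scene")
x=np.array([.988,-.153,0]);H=np.array([.4925,.0707,0])
def blob(im,u0,u1,v0,v1,t):
    m=np.zeros(im.shape[:2],np.uint8);m[v0:v1,u0:u1]=im[v0:v1,u0:u1].max(2)<t
    k=max(cv2.findContours(m,cv2.RETR_EXTERNAL,cv2.CHAIN_APPROX_NONE)[0],key=cv2.contourArea);return cv2.minEnclosingCircle(k)
B=np.array([H+[0,0,.115]+x*d for d in(.029,.02,-.029)])
print("ball pred",proj(c,B),proj(S,B));
q=proj(S,B[:1])[0].astype(int)
print("ball top",blob(b,268,292,232,256,60),"scene",blob(sc,q[0]-14,q[0]+14,q[1]-14,q[1]+14,60))
M=R.from_euler("xyz",[0,-np.pi/6,-.154]);P=np.array([.5215,.1927,.085])
def bar(l,dz):return P+M.apply(np.array(l)/1e3+[0,0,dz])
for dz in(0,.005):print("bar pred top",proj(c,bar([[0,28,131],[0,-28,131]],dz)).ravel(),"scene mid",proj(S,bar([[0,28,131],[0,-28,131]],dz)).ravel())
q=proj(S,bar([[0,0,113]],0))[0].astype(int);t=proj(c,bar([[0,0,131]],0))[0].astype(int)
def rect(im,q,r,th):
    m=np.zeros(im.shape[:2],np.uint8);m[q[1]-r:q[1]+r,q[0]-r:q[0]+r]=im[q[1]-r:q[1]+r,q[0]-r:q[0]+r].max(2)<th
    k=max(cv2.findContours(m,cv2.RETR_EXTERNAL,cv2.CHAIN_APPROX_NONE)[0],key=cv2.contourArea);return cv2.boxPoints(cv2.minAreaRect(k)).ravel()
print("bar seen top",rect(b,t,18,75),"scene",rect(sc,q,16,75))
print("scene bar all corners pred",proj(S,bar([[sx*6,sy*28,z] for sx in(1,-1) for sy in(1,-1) for z in(95,131)],0)).tolist())
E
```

```text
time: 13.48
tool_pos: [0.3888, 0.0868, 0.3109]
tool_rot: [3.134, -0.001, 1.415]
contact_force: [0.2, -0.6, -0.5]
opening: 0.0001
grip_force: 0.0
ball pred [[281.  242.7]
 [280.4 246.4]
 [277.  266.5]] [[365.4 195.2]
 [368.2 194.3]
 [383.1 189.6]]
ball top ((281.5, 243.5), 3.8079864978790283) scene ((366.5, 196.07142639160156), 4.65667200088501)
bar pred top [202.1 269.3 227.4 273.1] scene mid [429.4 191.6 415.5 180. ]
bar pred top [201.2 270.5 226.7 274.4] scene mid [430.5 189.9 416.5 178.4]
bar seen top [203.8 271.8 205.1 261.8 230.5 265.2 229.2 275.2] scene [407.7 197.2 418.1 169.4 437.3 176.6 426.8 204.4]
scene bar all corners pred [[420.0846328775672, 203.34508281974328], [427.86594373179605, 191.14829799305204], [406.66884957415135, 191.43729284076178], [413.9728032459981, 179.5693964729674], [423.16625273391134, 204.09172047377473], [430.9310480875467, 191.99419766619854], [409.7247770044196, 192.23794441576683], [417.01589993017046, 180.4637926203406]]
```

```bash
python3 - <<'E'
from h import *
np.set_printoptions(precision=1,suppress=True)
w=cam("wrist",dict(tool_pos=np.array([.4626,.2025,.1766]),tool_rot=[-3.14,-.006,-.156]))
M=R.from_euler("xyz",[0,-np.pi/6,-.154]);P=np.array([.5215,.1927,.085])
D=lambda l:((proj(w,P+M.apply(np.array(l)/1e3))-[160,0])*1.3226+[390,0])
print("deck top corners",D([[55,55,0],[55,-55,0]]).ravel())
for dz in(0,3,6,10):print(dz,"low",D([[45,45,dz],[45,-45,dz]]).ravel(),"up",D([[45,45,26+dz],[45,-45,26+dz]]).ravel())
im=cv2.imread("pics/t6.png")
for u in(515,530,545,670):print(u,[(i,int(x)) for i,x in zip(range(84,160),im[84:160,u].max(1)) if 1][::2])
print(im[130,495:520].max(1),im[130,675:700].max(1))
E
```

```text
deck top corners [484.9  90.3 699.2  89.3]
0 low [507.6 109.2 676.7 108.5] up [499.5 133.4 684.8 132.7]
3 low [506.7 111.8 677.6 111.1] up [498.5 136.5 685.8 135.8]
6 low [505.8 114.4 678.4 113.7] up [497.4 139.7 686.9 138.9]
10 low [504.6 118.  679.6 117.3] up [496.  144.  688.3 143.2]
515 [(84, 150), (86, 148), (88, 164), (90, 204), (92, 231), (94, 248), (96, 241), (98, 238), (100, 238), (102, 239), (104, 243), (106, 244), (108, 242), (110, 242), (112, 243), (114, 201), (116, 132), (118, 126), (120, 129), (122, 127), (124, 127), (126, 128), (128, 126), (130, 125), (132, 128), (134, 128), (136, 127), (138, 129), (140, 137), (142, 142), (144, 145), (146, 147), (148, 145), (150, 143), (152, 147), (154, 146), (156, 145), (158, 144)]
530 [(84, 151), (86, 149), (88, 165), (90, 203), (92, 231), (94, 247), (96, 240), (98, 239), (100, 239), (102, 240), (104, 242), (106, 244), (108, 241), (110, 242), (112, 243), (114, 222), (116, 147), (118, 127), (120, 129), (122, 128), (124, 127), (126, 128), (128, 126), (130, 126), (132, 128), (134, 129), (136, 129), (138, 129), (140, 132), (142, 143), (1
[... 505 characters left out ...]
147), (154, 148), (156, 146), (158, 145)]
670 [(84, 147), (86, 144), (88, 168), (90, 207), (92, 230), (94, 246), (96, 240), (98, 238), (100, 239), (102, 240), (104, 241), (106, 243), (108, 242), (110, 241), (112, 240), (114, 236), (116, 186), (118, 127), (120, 125), (122, 125), (124, 125), (126, 126), (128, 127), (130, 127), (132, 125), (134, 124), (136, 126), (138, 126), (140, 125), (142, 135), (144, 142), (146, 144), (148, 145), (150, 143), (152, 143), (154, 143), (156, 144), (158, 143)]
[231 243 241 237 235 235 239 239 230 208 161 134 123 124 126 125 125 125
 126 126 125 125 125 125 125] [125 126 124 125 124 123 128 145 164 178 182 181 180 181 181 181 174 156
 126 108 102 106 118 126 131]
```

```bash
python3 - <<'E'
from h import *
np.set_printoptions(precision=1,suppress=True)
im=cv2.imread("pics/t6.png").max(2).astype(int)
w=cam("wrist",dict(tool_pos=np.array([.4626,.2025,.1766]),tool_rot=[-3.14,-.006,-.156]))
M=R.from_euler("xyz",[0,-np.pi/6,-.154]);P=np.array([.5215,.1927,.085])
D=lambda l:((proj(w,P+M.apply(np.array(l)/1e3))-[160,0])*1.3226+[390,0])
for x in(52,48):
    q=D([[x,55,0],[x,-55,0]]);r=int(round(q[:,1].mean()));print("deck row",r,q[:,0],np.diff(q[:,0]));print(im[r,480:500],im[r,685:708])
for r in(120,124,134):print(r,im[r,496:514],im[r,670:694])
for sl in(0,-1.5,-3):
  for dz in(0,3,6):
    lo=D([[45+sl,45,dz],[45+sl,-45,dz]]);up=D([[45+sl,45,26+dz],[45+sl,-45,26+dz]])
    f=lambda r:np.array([lo[i,0]+(up[i,0]-lo[i,0])*(r-lo[i,1])/(up[i,1]-lo[i,1]) for i in(0,1)])
    print(sl,dz,"rows",lo[0,1],up[0,1],"cols@124",f(124))
E
```

```text
deck row 96 [486.1 698.1] [212.]
[147 148 151 156 161 160 176 203 233 241 242 241 241 241 241 240 241 241
 241 242] [240 240 240 240 240 240 240 241 240 240 241 241 242 223 178 130  99  98
 100 101 102 107 106]
deck row 103 [487.7 696.6] [208.9]
[153 154 154 154 157 159 159 167 192 221 237 243 241 241 241 241 241 230
 207 178] [143 144 154 175 209 229 239 242 242 242 242 236 216 157 119 100  97  99
 101 103 104 104 105]
120 [244 243 243 244 244 244 244 244 244 244 236 214 177 140 128 127 130 129] [125 126 127 125 125 124 123 126 140 160 180 184 181 178 178 178 178 177
 177 178 194 204 203 186]
124 [245 244 244 244 243 243 244 244 244 233 204 166 131 125 126 128 129 127] [125 125 127 125 125 125 126 124 124 128 139 160 172 178 179 178 177 177
 177 176 177 177 173 160]
134 [248 243 240 240 245 244 234 207 165 135 126 124 125 125 124 125 127 127] [124 125 124 123 124 125 126 124 123 124 125 124 126 139 159 175 178 179
 179 179 175 159 134 104]
0 0 rows 109.24654763633333 133.43284868646447 cols@124 [502.6 681.9]
0 3 rows 111.81994460719739 136.5240526404138 cols@124 [502.6 681.9]
0 6 rows 114.44615771846502 139.68489343796494 cols@124 [502.6 681.9]
-1.5 0 rows 111.98547232777871 136.2916339702954 cols@124 [504.1 680.5]
-1.5 3 rows 114.57278951394916 139.39638849486295 cols@124 [504.1 680.5]
-1.5 6 rows 117.21292186332883 142.57067089329362 cols@124 [504.1 680.5]
-3 0 rows 114.69556854559899 139.1174896375564 cols@124 [505.5 679.1]
-3 3 rows 117.29636823963152 142.23527442191158 cols@124 [505.5 679.1]
-3 6 rows 119.94997324318474 145.42246781028945 cols@124 [505.5 679.1]
```

Measured against the deck, the foot is flush to within about 1 mm, with only peg-clearance play downslope. The lever ball matches its full-over position in both views, and the robot is clear.

```bash
python3 -c "
from cell import robot
print(robot.hand_in())"
```

```text
the job is handed in; nothing more can be done
None
```

I seated the canister on both pegs with its foot flush to within about 1 mm (camera estimate taken just before release), let go, then pushed the lever to its far stop and handed the job in at about 13.5 s.

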